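# Put a sauce bottle on to warm and set the dial

### The job

Get the chocolate sauce warming: stand the brown squeeze bottle in the empty well of the bottle warmer, lowering it right to the bottom rather than dropping it in, and turn the warmer's dial until its white pointer lines up with the green mark. Leave the red bottle in its well and do not knock or shift the cups and the shaker.

Things in the scene. Friction and masses are not known exactly. Their poses are not given: they have to be found in the camera images.
- brown_bottle: Brown squeeze bottle to be warmed, standing on the table: round, 52 mm in diameter, straight-sided from 3 to 132 mm above its base, then a white cap and short nozzle; 165 mm tall in all; 0.25 to 0.5 kg, rigid. Origin at the centre of its underside, z up. Grasped with the TCP 118 mm above its base, the fingers stay above the warmer's deck.
- warmer: The bottle warmer: a steel box fixed to the table, 180 mm in x, 340 mm in y, 115 mm high, with a flat deck. Origin at the centre of its underside; +y runs along it to the wells, -y to the dial, z up; its operator's side is -x. In its frame the empty well's axis is at y = 125 mm, the occupied well's at 35 mm, the dial's at -110 mm, all at x = 0.
- empty_well (a point): Centre of the floor of the empty well: a round upright bore 60 mm in diameter and 80 mm deep, chamfered 3 mm at its mouth; floor 35 mm, mouth 115 mm above the table. Axes as the warmer. A seated bottle stands 85 mm proud of the deck, its origin at this point within 4 mm of side play.
- red_bottle: A red squeeze bottle of the same size, already in the other well (next to the empty one, 90 mm away), its nozzle 200 mm above the table; stays there. Origin at the centre of its underside.
- dial (a joint): Dial angle in rad, growing clockwise seen from above. 0 (stop) is off (small red mark), white pointer along the warmer's +x, away from the operator; 4.4 is the other stop. The pointer is on the green mark at 2.0. Starts between 0.15 and 1.1. Friction of about 0.05 N m holds it where it is left.
- dial_axis (a point): On the dial's upright axis, 32 mm above the deck, a good TCP height; does not turn. The dial: a black disc 64 mm across, top 8 mm above the deck, with an upright grip bar 16 mm thick and 58 mm long, from 8 to 36 mm above the deck, along the pointer's direction (world yaw = warmer yaw minus dial angle). A white line on one half of the bar's top, and down that end, is the pointer.
- pointer (a point): The tip of the white pointer line on the top of the dial's bar, 29 mm from the dial's axis; turns with the dial.
- green_mark (a point): Centre of the green stroke (15 by 7.5 mm) on the dial plate, 42.5 mm from the dial's axis on the deck; does not turn.
- cup_stack: A nest of kraft paper cups, upside down, 90 mm tall, 89 mm across at the foot, on the table; leave it alone. Origin at the centre of its underside.
- shaker: A shaker jar, cream with a steel top, 62 mm across, 86 mm tall, on the table; leave it alone. Origin at the centre of its underside.
Mind the look-alikes: they are no part of the job. Leave any yellow look-alike of the red_bottle alone.

How it is judged (in metres and radians):
At the end, for the whole second after the job is handed in: The brown bottle stands upright in the empty well, on its floor (within 6 mm in height, 10 mm sideways, tilt under 0.18 rad) and at rest; the dial reads 2.0 within 0.12 rad, pointer on the green mark; the red bottle is still seated in its own well (horizontal distance between brown_bottle and empty_well below 0.01 m and z of brown_bottle in the frame of empty_well below 0.006 m and angle between each of brown_bottle, red_bottle's own z axis and vertical below 0.18 rad and linear speed of brown_bottle below 0.02 m/s and value of joint dial between 1.88 and 2.12 rad and z of red_bottle in the frame of warmer below 0.043 m); the robot touches nothing.
It fails at once if The brown bottle is dropped into the well (it goes down the bore faster than 0.5 m/s) (horizontal distance between brown_bottle and empty_well below 0.02 m and z of brown_bottle in the frame of empty_well below 0.08 m and linear speed of brown_bottle above 0.5 m/s).
It fails at once if The red bottle is lifted or moved by more than 25 mm (distance of red_bottle from where it was at the start of the episode above 0.025 m).
It fails at once if The cup stack is shifted by more than 25 mm or knocked over (distance of cup_stack from where it was at the start of the episode above 0.025 m or angle between cup_stack's own z axis and vertical above 0.4 rad).
It fails at once if The shaker is shifted by more than 25 mm or knocked over (distance of shaker from where it was at the start of the episode above 0.025 m or angle between shaker's own z axis and vertical above 0.4 rad).
It also fails if it takes over 67 s, if anything falls off the work surface, if the arm or the gripper's body presses on something with over 40 N, if the wrist force passes 120 N, or if a joint passes its speed limit or range.

### The arm

A 6-joint arm with a two-finger parallel gripper is mounted at the origin on the work surface. World frame = base frame: x ahead of the robot, y to its left, z up, the work surface at z = 0. Lengths are in mm, angles in rad, forces in N, time in s.
With the tool pointing down it reaches from about 250 to 775 mm from the base axis. Payload 4 kg.
Tool frame: the origin (TCP) lies between the finger pads, 19 mm behind the fingertips; this is the grasp point; z points along the fingers, y is the line along which they close (so a half turn about z gives the same grasp; the last joint's range is limited). The gripper opens to 94 mm and grips with 3 to 60 N. Pads are 16 mm wide; open, the fingers measure 119 mm over their backs; the gripper's body (75 mm by 177 mm) begins 78 mm behind the grasp point.
Start: joints at [-1.385, 0.087, 1.371, -0, 1.684, -0.103], TCP at [156.638, -527.241, 224.306] pointing down, gripper open.
Joint ranges: [-3.1, 3.1], [-0.76, 2.03], [0.27, 2.55], [-1.08, 4.22], [0.17, 2.65], [-2.57, 2.57]. Speed limits (rad/s): [2.79, 2.79, 3.14, 3.14, 3.14, 3.14].

### API

Orientations are given as a unit quaternion [w, x, y, z].
In Python, from plant import r, viewer, hand_in gives the robot as it stands.
- The arm moves only by the tool servo_tool, never from a script. Its argument "rows" is a list of rows, each an object of numbers: "jaw": the opening, from 0 (shut) to 1 (fully open); "x", "y", "z": the shift along the tool's x, y, z in units of 40 mm (1.0 is 40 mm); "wx", "wy", "wz": the turn, a rotation vector about the tool's x, y, z in units of 5 degrees (1.0 is 5 degrees). A call has 1 to 20 rows; each row shifts and turns the commanded pose from where the row before left it, along the tool's axes as they then stand; what a row does not reach is not made up. A row lasts 1/10 s, in which the tool goes at most 50 mm and 8.59 degrees, less where a joint would pass 70% of its speed; a pose out of reach is approached as far as the arm can. A call is refused whole if a number of a shift passes 1 or a number of a turn 1, either way. A call with a gripper value outside its range is refused whole. The fingers move at their own pace and stop on an object; the grip force is fixed at half the most. Time passes only in rows, so rows that do not move let the fingers close. It gives the time, the measured TCP pose, the force, the opening and the grip force at its end, in the units of the state.
- r.read_state(): the state, without advancing time (a new reading comes with each control period).
- viewer.get_image(name): name is "scene" or "top" or "wrist"; returns the picture (400x640x3 uint8, red, green, blue); there is no depth.
- viewer.camera_params(name): a dict with "K" (3x3 intrinsics, pixels), "k1" (the pictures are not rectified: a ray, as slopes to the right and down, at radius r is drawn at 1 + k1 r^2 times it, then the intrinsics apply), "xyz" and "rotation" of the camera in the world; the wrist camera has in their place "mount" (4x4, takes a point from camera to tool coordinates, whose origin is the TCP and whose axes are the flange's). Camera axes: x right, y down, z forward; pixel columns grow to the right and rows downward; lengths in mm; the calibration is good to about 2 mm. A picture is of the moment at which its call begins: read the wrist's pose just before it. camera_params takes no time and is no camera call.
- hand_in(): hands the job in; it is judged then, once.
The state is a dict: "clock": time; "joint_pos": joint angles; "joint_vel": joint speeds; "effort": joint torques, N m; "eef_pos": TCP position; "orientation": TCP orientation; "ft_force": force on the tool from outside, world axes, zero at the start; "wrist_torque": the same for the moment, N m; "grip_width": opening from 0.0 (shut) to 1.0 (fully open); "grip_force": force on a finger pad.
Only numpy, scipy, OpenCV 4.12 (cv2) and the standard library are available. Lean on these libraries where they do the work, as an engineer would, in place of code of your own. Each camera call takes 0.05 s, during which the arm holds its last target. There are 200 camera calls.

## Working session

There is one attempt and no reset: what is moved stays moved. The work goes in short steps, Python scripts to look and compute and a tool call to move; the robot and the scene stay as the last step left them, time stands still between calls to the robot, and variables do not carry over. Pictures are saved under pics/ and viewed, at most 10 in all, crops included, and the job is handed in when it is done.

Besides the shell and the picture viewer there is one more tool, called as a command line: name --argument value ..., lists and objects as JSON in quotes. servo_tool: Moves the arm, as the interface text tells. Its arguments: {"type":"object","properties":{"rows":{"type":"array"}},"required":["rows"]}

```bash
mkdir -p pics; ls; cat > h.py <<'E'
import numpy as np, cv2
from plant import r, viewer, hand_in
from scipy.spatial.transform import Rotation as R
def q2R(q): return R.from_quat([q[1],q[2],q[3],q[0]]).as_matrix()
def snap(n,f):
    im=viewer.get_image(n); cv2.imwrite('pics/'+f+'.png',im[:,:,::-1]); return im
def cam(n,st=None):
    p=viewer.camera_params(n); K=np.array(p['K']);k1=p['k1']
    if 'mount' in p:
        M=np.array(p['mount']); Rt=q2R(st['orientation']); return K,k1,Rt@M[:3,3]+np.array(st['eef_pos']),Rt@M[:3,:3]
    Ro=np.array(p['rotation']); 
    if Ro.shape!=(3,3): Ro=q2R(Ro)
    return K,k1,np.array(p['xyz']),Ro
def ray(c,uv):
    K,k1,o,Ro=c
    D=np.array([k1,0,0,0],float)
    x=cv2.undistortPoints(np.array([[uv]],float),K,D)[0,0]
    return o,Ro@np.array([x[0],x[1],1])
def onz(c,uv,z):
    o,d=ray(c,uv); return o+d*(z-o[2])/d[2]
def proj(c,P):
    K,k1,o,Ro=c; q=Ro.T@(np.array(P)-o); x=q[:2]/q[2]; x=x*(1+k1*(x@x)); return K[:2,:2]@x+K[:2,2]
E
python3 - <<'E'
from h import *
snap('scene','scene0'); snap('top','top0')
for n in('scene','top','wrist'):print(viewer.camera_params(n))
print(r.read_state())
E
```

```text
pics
{'K': array([[457.26154226,   0.        , 319.01315034],
       [  0.        , 457.26154226, 202.01203819],
       [  0.        ,   0.        ,   1.        ]]), 'k1': -0.08685869974183093, 'xyz': array([1119.19453606,  361.33650978,  935.59744033]), 'rotation': array([-0.1549373 ,  0.43097009,  0.83402289, -0.30767685])}
{'K': array([[480.21721168,   0.        , 315.81523299],
       [  0.        , 480.21721168, 203.46541053],
       [  0.        ,   0.        ,   1.        ]]), 'k1': -0.044831261821011506, 'xyz': array([ 360.98520819,  -71.94932619, 1143.97208217]), 'rotation': array([ 0.07202667, -0.69543304,  0.71318853, -0.05046937])}
{'K': array([[346.31297164,   0.        , 316.70567095],
       [  0.        , 346.31297164, 205.46371138],
       [  0.        ,   0.        ,   1.        ]]), 'k1': -0.071164685767681, 'mount': array([[ 4.14644688e-05, -9.57849441e-01, -2.87270684e-01,
         8.40365052e+01],
       [ 9.99999847e-01, -1.18890166e-04,  5.40755984e-04,
        -5.92857728e-01],
       [-5.52116477e-04, -2.87270662e-01,  9.57849290e-01,
        -1.60535249e+02],
       [ 0.00000000e+00,  0.00000000e+00,  0.00000000e+00,
         1.00000000e+00]])}
{'clock': 0.1, 'joint_pos': array([-1.38511692e+00,  8.78561465e-02,  1.37207326e+00, -3.18283012e-06,
        1.68359129e+00, -1.03096319e-01]), 'joint_vel': array([-1.91440946e-04, -8.72417406e-04, -3.26745672e-03,  8.82844658e-04,
        9.86845891e-05, -4.30251429e-04]), 'effort': array([ 1.96943118e-03, -3.41252196e+01, -3.03300834e+01,  7.21359788e-02,
        3.04937619e-02, -8.49194703e-05]), 'eef_pos': array([ 156.54176198, -526.7848673 ,  223.2499666 ]), 'orientation': array([-9.63136273e-04,  9.89593735e-01,  1.43886448e-01, -4.13748253e-05]), 'ft_force': array([-0.57576057,  0.85967672, -0.38315488]), 'wrist_torque': array([ 0.04903473,  0.04515244, -0.01097073]), 'grip_force': 0.0, 'grip_width': 0.9993130263352736}
```

View pics/top0.png

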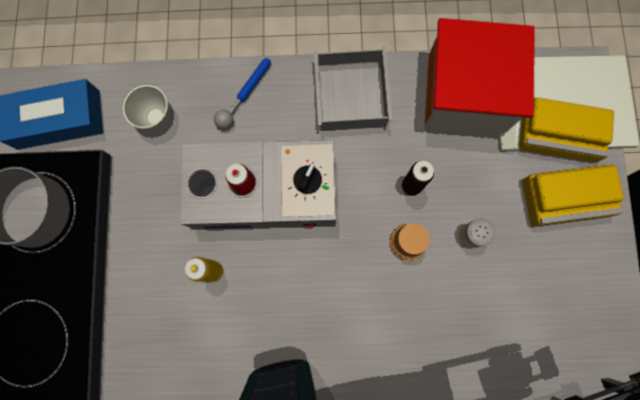

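View pics/scene0.png

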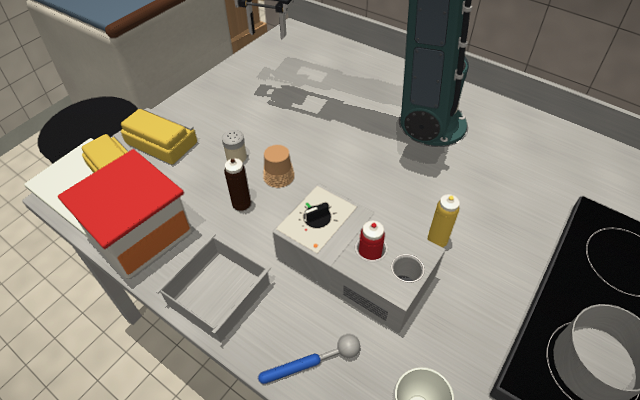

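The top view shows the brown bottle with its cap at about (424,170), the empty well at (202,183), the red bottle at (238,176), the dial at (308,180) and its green mark at (326,187). The cups are at (411,240) and the shaker at (479,233). The yellow look-alike is at (205,268). The scene view agrees.

```bash
cat > m.py <<'E'
from h import *
T=cv2.imread('pics/top0.png'); S=cv2.imread('pics/scene0.png'); ct=cam('top'); cs=cam('scene')
def blobs(im,box,f):
    x0,y0,x1,y1=box; s=im[y0:y1,x0:x1].astype(int); m=f(s[:,:,2],s[:,:,1],s[:,:,0],).astype(np.uint8)
    n,l,st,ce=cv2.connectedComponentsWithStats(m)
    if n<2:return None
    i=1+np.argmax(st[1:,4]); return ce[i]+[x0,y0],st[i,4]
def tri(a,b):
    (o1,d1),(o2,d2)=ray(ct,a),ray(cs,b); A=np.stack([d1,-d2],1); t=np.linalg.lstsq(A,o2-o1,rcond=None)[0]
    p,q=o1+d1*t[0],o2+d2*t[1]; return (p+q)/2,np.linalg.norm(p-q)
wh=lambda r,g,b:(r>150)&(g>150)&(b>140)
dk=lambda r,g,b:(r+g+b)<230
dk2=lambda r,g,b:(r+g+b)<110
gr=lambda r,g,b:(g>r+50)&(g>b+30)
for name,bt,fs,z in [('brown cap',(408,155,436,186),wh,165),('red cap',(222,158,256,196),wh,200),('well',(184,165,220,203),dk,115),('green',(318,178,336,196),gr,115),('dial',(288,155,325,200),dk2,123)]:
    a=blobs(T,bt,fs); print(name,a,z,onz(ct,a[0],z).round(1) if a else '')
for name,bs,fs,z in [('brown cap',(220,155,250,185),wh,160),('red cap',(358,215,390,245),wh,195),('well',(385,250,430,290),dk,115),('green',(298,198,315,212),gr,115),('dial',(295,195,340,235),dk2,123)]:
    a=blobs(S,bs,fs); print('S',name,a,z,onz(cs,a[0],z).round(1) if a else '')
cv2.imwrite('pics/topz.png',cv2.resize(T[125:265,170:500],(792,336),interpolation=cv2.INTER_CUBIC))
E
python3 m.py
```

```text
brown cap (array([423.34220532, 169.96197719]), np.int32(263)) 165 [ 597.6 -269.8  165. ]
red cap (array([235.0215208 , 171.26111908]), np.int32(697)) 200 [597.9 118.  200. ]
well (array([201.42105263, 182.7424812 ]), np.int32(532)) 115 [595.5 210.1 115. ]
green (array([325.04761905, 186.85714286]), np.int32(21)) 115 [578.  -63.5 115. ]
dial (array([307.0951417 , 180.29554656]), np.int32(494)) 123 [592.1 -24.9 123. ]
S brown cap (array([227.76291793, 167.15197568]), np.int32(329)) 160 [ 623.4 -266.8  160. ]
S red cap (array([374.62134503, 226.12280702]), np.int32(684)) 195 [597.9 122.4 195. ]
S well (array([402.52631579, 276.47368421]), np.int32(19)) 115 [620.9 212.  115. ]
S green (array([307.84615385, 205.        ]), np.int32(13)) 115 [578.3 -63.2 115. ]
S dial (array([318.6804878 , 216.32682927]), np.int32(410)) 123 [596.4 -19.1 123. ]
```

View pics/topz.png

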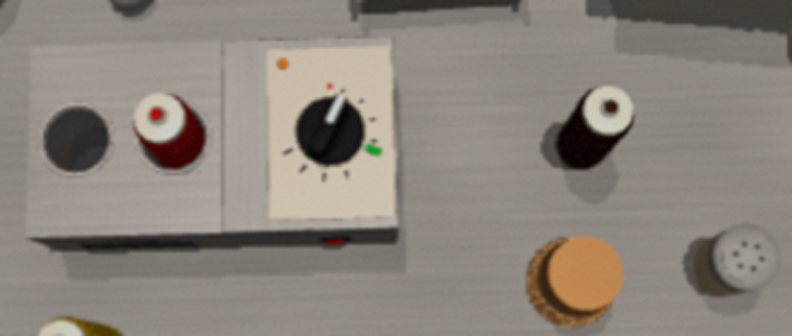

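The warmer's yaw is near zero, since the well-to-dial distance comes out at 235 mm as it should. I'll turn the tool so that tool x is world +y and tool y is world +x, so the fingers close along world x and stay clear of the red bottle. Then I'll look with the wrist camera.

servo_tool --rows '[{"wz": -1, "z": -0.2}, {"wz": -1, "z": -0.2}, {"wz": -1, "z": -0.2}, {"wz": -1, "z": -0.2}, {"wz": -1, "z": -0.2}, {"wz": -1, "z": -0.2}, {"wz": -1, "z": -0.2}, {"wz": -1, "z": -0.2}, {"wz": -1, "z": -0.2}, {"wz": -1, "z": -0.2}, {"wz": -1}, {"wz": -1}, {"wz": -1}, {"wz": -1}, {"wz": -0.68}, {}]'

```text
validation failed for argument at $.ro...
```

servo_tool --rows '[{"x": 0.55, "y": 0.95}, {"x": 0.55, "y": 0.95}, {"x": 0.55, "y": 0.95}, {"x": 0.55, "y": 0.95}, {"x": 0.55, "y": 0.95}, {"x": 0.55, "y": 0.95}, {"x": 0.55, "y": 0.95}, {"x": 0.55, "y": 0.95}, {"x": 0.55, "y": 0.95}, {"x": 0.55, "y": 0.95}, {"x": 0.55, "y": 0.95}, {"x": 0.35, "y": 0.6}, {}, {}, {}]'

```text
validation failed for argument at $.ro...
```

```bash
python3 - <<'E'
from h import *
st=r.read_state(); c=cam('wrist',st); w=snap('wrist','w1')
print(st['clock'],st['eef_pos'],st['orientation'],c[2])
for P in [(595,-270,165),(593,-270,0)]: print(proj(c,P))
E
```

```text
0.1 [ 156.54176198 -526.7848673   223.2499666 ] [-9.63136273e-04  9.89593735e-01  1.43886448e-01 -4.13748253e-05] [ 236.98740706 -502.58888817  383.80246493]
[ 704.29165083 1666.86798331]
[ 199.73351699 -278.33392134]
```

View pics/w1.png

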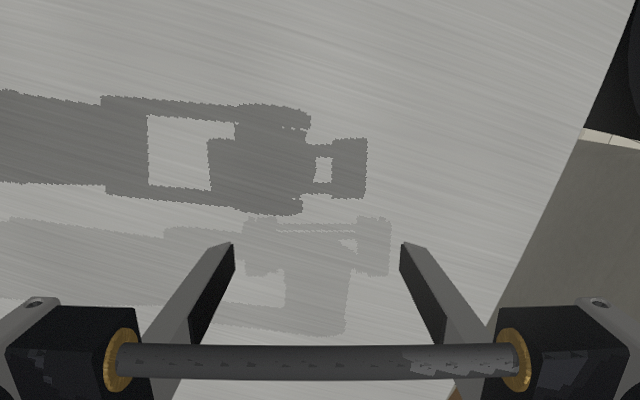

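Both moves were refused, so nothing moved. The wrist view only shows bare table between the fingertips at (230,245) and (405,245). The rows probably need every field, so I'll try that.

servo_tool --rows '[{"jaw": 1, "x": 0, "y": 0, "z": -0.2, "wx": 0, "wy": 0, "wz": -1}, {"jaw": 1, "x": 0, "y": 0, "z": -0.2, "wx": 0, "wy": 0, "wz": -1}, {"jaw": 1, "x": 0, "y": 0, "z": -0.2, "wx": 0, "wy": 0, "wz": -1}, {"jaw": 1, "x": 0, "y": 0, "z": -0.2, "wx": 0, "wy": 0, "wz": -1}, {"jaw": 1, "x": 0, "y": 0, "z": -0.2, "wx": 0, "wy": 0, "wz": -1}, {"jaw": 1, "x": 0, "y": 0, "z": -0.2, "wx": 0, "wy": 0, "wz": -1}, {"jaw": 1, "x": 0, "y": 0, "z": -0.2, "wx": 0, "wy": 0, "wz": -1}, {"jaw": 1, "x": 0, "y": 0, "z": -0.2, "wx": 0, "wy": 0, "wz": -1}, {"jaw": 1, "x": 0, "y": 0, "z": -0.2, "wx": 0, "wy": 0, "wz": -1}, {"jaw": 1, "x": 0, "y": 0, "z": -0.2, "wx": 0, "wy": 0, "wz": -1}, {"jaw": 1, "x": 0, "y": 0, "z": 0, "wx": 0, "wy": 0, "wz": -1}, {"jaw": 1, "x": 0, "y": 0, "z": 0, "wx": 0, "wy": 0, "wz": -1}, {"jaw": 1, "x": 0, "y": 0, "z": 0, "wx": 0, "wy": 0, "wz": -1}, {"jaw": 1, "x": 0, "y": 0, "z": 0, "wx": 0, "wy": 0, "wz": -1}, {"jaw": 1, "x": 0, "y": 0, "z": 0, "wx": 0, "wy": 0, "wz": -0.68}, {"jaw": 1, "x": 0, "y": 0, "z": 0, "wx": 0, "wy": 0, "wz": 0}]'

```text
clock: 1.75
eef_pos: [156.6, -527.1, 303.8]
orientation: [-0.0, 0.707, 0.707, 0.0]
ft_force: [0.8, 0.3, -1.3]
grip_width: 0.997
grip_force: 0.0
```

servo_tool --rows '[{"jaw": 1, "x": 0.53, "y": 0.92, "z": 0, "wx": 0, "wy": 0, "wz": 0}, {"jaw": 1, "x": 0.53, "y": 0.92, "z": 0, "wx": 0, "wy": 0, "wz": 0}, {"jaw": 1, "x": 0.53, "y": 0.92, "z": 0, "wx": 0, "wy": 0, "wz": 0}, {"jaw": 1, "x": 0.53, "y": 0.92, "z": 0, "wx": 0, "wy": 0, "wz": 0}, {"jaw": 1, "x": 0.53, "y": 0.92, "z": 0, "wx": 0, "wy": 0, "wz": 0}, {"jaw": 1, "x": 0.53, "y": 0.92, "z": 0, "wx": 0, "wy": 0, "wz": 0}, {"jaw": 1, "x": 0.53, "y": 0.92, "z": 0, "wx": 0, "wy": 0, "wz": 0}, {"jaw": 1, "x": 0.53, "y": 0.92, "z": 0, "wx": 0, "wy": 0, "wz": 0}, {"jaw": 1, "x": 0.53, "y": 0.92, "z": 0, "wx": 0, "wy": 0, "wz": 0}, {"jaw": 1, "x": 0.53, "y": 0.92, "z": 0, "wx": 0, "wy": 0, "wz": 0}, {"jaw": 1, "x": 0.53, "y": 0.92, "z": 0, "wx": 0, "wy": 0, "wz": 0}, {"jaw": 1, "x": 0.53, "y": 0.92, "z": 0, "wx": 0, "wy": 0, "wz": 0}, {"jaw": 1, "x": 0, "y": 0, "z": 0, "wx": 0, "wy": 0, "wz": 0}, {"jaw": 1, "x": 0, "y": 0, "z": 0, "wx": 0, "wy": 0, "wz": 0}, {"jaw": 1, "x": 0, "y": 0, "z": 0, "wx": 0, "wy": 0, "wz": 0}]'

```text
clock: 3.25
eef_pos: [597.7, -273.9, 304.3]
orientation: [-0.0, 0.708, 0.706, -0.0]
ft_force: [0.7, 0.3, 0.3]
grip_width: 1.0
grip_force: 0.0
```

```bash
python3 - <<'E'
from h import *
st=r.read_state(); c=cam('wrist',st); w=snap('wrist','w2')
print(st['clock'],st['eef_pos'],st['orientation'],c[2])
for P in [(595,-270,150),(593,-270,0)]: print(proj(c,P))
E
```

```text
3.25 [ 597.72463081 -273.88196854  304.31511318] [-7.93006799e-05  7.07979538e-01  7.06232857e-01 -3.46004735e-04] [ 597.56838175 -188.99913034  464.81960514]
[314.0781223  191.26454704]
[313.3755318  163.65141744]
```

View pics/w2.png

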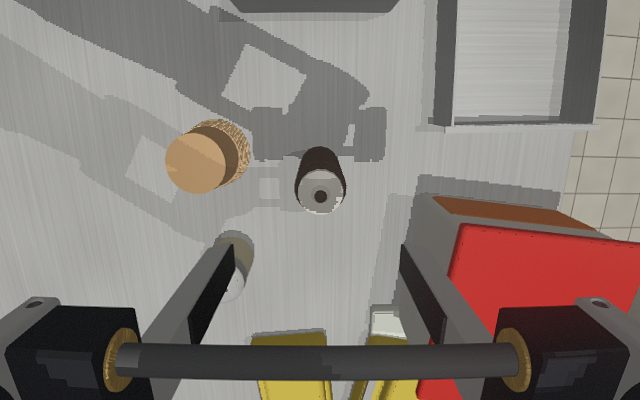

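Seen by the wrist camera, the brown bottle's dark nozzle tip is at (321,196). The cups are to the left at (200,160). The red box is to the right, with its top edge from about (455,225), so I'll check its clearance too.

```bash
cat >> m.py <<'E'
E
python3 - <<'E'
from m import *
st=r.read_state(); c=cam('wrist',st)
W=cv2.imread('pics/w2.png'); 
s=W[140:220,285:360].astype(int).sum(2); 
# nozzle dark blob inside cap
m=(s[46:66,26:46]<200).astype(np.uint8); n,l,stt,ce=cv2.connectedComponentsWithStats(m)
i=1+np.argmax(stt[1:,4]); noz=ce[i]+[285+26,140+46]; print('noz',noz,stt[i,4],onz(c,noz,165).round(1))
# body edges per row
for row in (160,170,175):
    k=np.where(W[row,270:370].astype(int).sum(1)<200)[0]+270; print(row,k.min(),k.max())
mt=T[155:186,408:436].astype(int).sum(2)
mm=(mt[5:25,8:24]<300).astype(np.uint8); n,l,stt,ce=cv2.connectedComponentsWithStats(mm); print(n,ce[1:]+[416,160],stt[1:,4])
for q in ce[1:]: print(onz(ct,q+[416,160],165).round(1))
print('redbox',tri((435,103),(183,190)), tri((533,117),(133,151)))
E
```

```text
brown cap (array([423.34220532, 169.96197719]), np.int32(263)) 165 [ 597.6 -269.8  165. ]
red cap (array([235.0215208 , 171.26111908]), np.int32(697)) 200 [597.9 118.  200. ]
well (array([201.42105263, 182.7424812 ]), np.int32(532)) 115 [595.5 210.1 115. ]
green (array([325.04761905, 186.85714286]), np.int32(21)) 115 [578.  -63.5 115. ]
dial (array([307.0951417 , 180.29554656]), np.int32(494)) 123 [592.1 -24.9 123. ]
S brown cap (array([227.76291793, 167.15197568]), np.int32(329)) 160 [ 623.4 -266.8  160. ]
S red cap (array([374.62134503, 226.12280702]), np.int32(684)) 195 [597.9 122.4 195. ]
S well (array([402.52631579, 276.47368421]), np.int32(19)) 115 [620.9 212.  115. ]
S green (array([307.84615385, 205.        ]), np.int32(13)) 115 [578.3 -63.2 115. ]
S dial (array([318.6804878 , 216.32682927]), np.int32(410)) 123 [596.4 -19.1 123. ]
noz [320.30434783 196.12173913] 115 [ 600.5 -271.1  165. ]
160 302 337
170 299 340
175 297 342
5 [[416.         162.        ]
 [423.91666667 169.08333333]
 [416.33333333 178.66666667]
 [430.25       178.75      ]] [ 1 24  3  4]
[ 615.1 -255.6  165. ]
[ 599.4 -271.1  165. ]
[ 579.4 -254.1  165. ]
[ 578.4 -283.   165. ]
redbox (array([ 741.33827613, -300.75663264,  165.64538166]), np.float64(7.514454822675247)) (array([ 712.66817041, -518.00654976,  147.82084512]), np.float64(0.5227546215467406))
```

The nozzle from two views agrees to about 1 mm, at (600, -271). The red box stays below the gripper body. I'll go down and grasp.

servo_tool --rows '[{"jaw": 1, "x": 0.07, "y": 0.06, "z": 0.6, "wx": 0, "wy": 0, "wz": 0}, {"jaw": 1, "x": 0, "y": 0, "z": 0.7, "wx": 0, "wy": 0, "wz": 0}, {"jaw": 1, "x": 0, "y": 0, "z": 0.7, "wx": 0, "wy": 0, "wz": 0}, {"jaw": 1, "x": 0, "y": 0, "z": 0.7, "wx": 0, "wy": 0, "wz": 0}, {"jaw": 1, "x": 0, "y": 0, "z": 0.6, "wx": 0, "wy": 0, "wz": 0}, {"jaw": 1, "x": 0, "y": 0, "z": 0.5, "wx": 0, "wy": 0, "wz": 0}, {"jaw": 1, "x": 0, "y": 0, "z": 0.5, "wx": 0, "wy": 0, "wz": 0}, {"jaw": 1, "x": 0, "y": 0, "z": 0.35, "wx": 0, "wy": 0, "wz": 0}, {"jaw": 1, "x": 0, "y": 0, "z": 0, "wx": 0, "wy": 0, "wz": 0}, {"jaw": 1, "x": 0, "y": 0, "z": 0, "wx": 0, "wy": 0, "wz": 0}, {"jaw": 0.4, "x": 0, "y": 0, "z": 0, "wx": 0, "wy": 0, "wz": 0}, {"jaw": 0, "x": 0, "y": 0, "z": 0, "wx": 0, "wy": 0, "wz": 0}, {"jaw": 0, "x": 0, "y": 0, "z": 0, "wx": 0, "wy": 0, "wz": 0}, {"jaw": 0, "x": 0, "y": 0, "z": 0, "wx": 0, "wy": 0, "wz": 0}, {"jaw": 0, "x": 0, "y": 0, "z": 0, "wx": 0, "wy": 0, "wz": 0}, {"jaw": 0, "x": 0, "y": 0, "z": 0, "wx": 0, "wy": 0, "wz": 0}, {"jaw": 0, "x": 0, "y": 0, "z": 0, "wx": 0, "wy": 0, "wz": 0}, {"jaw": 0, "x": 0, "y": 0, "z": 0, "wx": 0, "wy": 0, "wz": 0}]'

```text
clock: 5.1
eef_pos: [600.9, -270.4, 118.4]
orientation: [0.0, 0.707, 0.707, -0.0]
ft_force: [0.4, 0.4, 0.6]
grip_width: 0.547
grip_force: 30.0
```

servo_tool --rows '[{"jaw": 0, "x": 0, "y": 0, "z": -0.3, "wx": 0, "wy": 0, "wz": 0}, {"jaw": 0, "x": 0, "y": 0, "z": -0.6, "wx": 0, "wy": 0, "wz": 0}, {"jaw": 0, "x": 0, "y": 0, "z": -0.8, "wx": 0, "wy": 0, "wz": 0}, {"jaw": 0, "x": 0, "y": 0, "z": -0.8, "wx": 0, "wy": 0, "wz": 0}, {"jaw": 0, "x": 0, "y": 0, "z": -0.8, "wx": 0, "wy": 0, "wz": 0}, {"jaw": 0, "x": 0, "y": 0, "z": -0.8, "wx": 0, "wy": 0, "wz": 0}, {"jaw": 0, "x": 0, "y": 0, "z": -0.8, "wx": 0, "wy": 0, "wz": 0}, {"jaw": 0, "x": 0, "y": 0, "z": -0.4, "wx": 0, "wy": 0, "wz": 0}, {"jaw": 0, "x": 0, "y": 0, "z": -0.3, "wx": 0, "wy": 0, "wz": 0}, {"jaw": 0, "x": 0.4, "y": 0, "z": 0, "wx": 0, "wy": 0, "wz": 0}, {"jaw": 0, "x": 0.7, "y": 0, "z": 0, "wx": 0, "wy": 0, "wz": 0}, {"jaw": 0, "x": 0.8, "y": 0, "z": 0, "wx": 0, "wy": 0, "wz": 0}, {"jaw": 0, "x": 0.8, "y": 0, "z": 0, "wx": 0, "wy": 0, "wz": 0}, {"jaw": 0, "x": 0.8, "y": 0, "z": 0, "wx": 0, "wy": 0, "wz": 0}, {"jaw": 0, "x": 0.5, "y": 0, "z": 0, "wx": 0, "wy": 0, "wz": 0}, {"jaw": 0, "x": 0.25, "y": 0, "z": 0, "wx": 0, "wy": 0, "wz": 0}, {"jaw": 0, "x": 0, "y": 0, "z": 0, "wx": 0, "wy": 0, "wz": 0}, {"jaw": 0, "x": 0, "y": 0, "z": 0, "wx": 0, "wy": 0, "wz": 0}, {"jaw": 0, "x": 0, "y": 0, "z": 0, "wx": 0, "wy": 0, "wz": 0}]'

```text
clock: 7.0
eef_pos: [600.9, -101.5, 341.8]
orientation: [-0.0, 0.708, 0.706, -0.0]
ft_force: [-0.1, 0.4, -3.0]
grip_width: 0.546
grip_force: 30.0
```

```bash
python3 - <<'E'
from h import *
import json
st=r.read_state(); c=cam('wrist',st); w=snap('wrist','w3')
json.dump({k:np.array(st[k]).tolist() for k in('eef_pos','orientation')},open('w3.json','w'))
print(st['clock'],st['eef_pos'],st['orientation'],st['grip_width'],st['ft_force'])
E
```

```text
7.0 [ 600.92410777 -101.48333686  341.81379769] [-1.37439589e-04  7.07963965e-01  7.06248444e-01 -3.76255330e-04] 0.5456942775827951 [-0.1459467   0.42550212 -3.00461946]
```

View pics/w3.png

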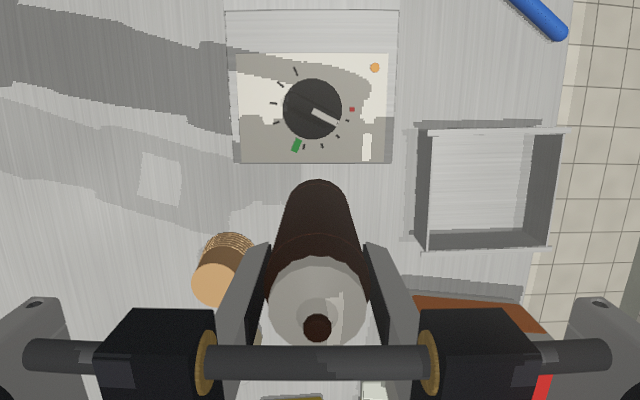

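The wrist view shows the dial disc at (312,109), the pointer ending near (337,124), the green mark at (296,146) and the red mark at (352,109). The gripped bottle hangs straight.

```bash
python3 - <<'E'
from h import *
import json
c=cam('wrist',json.load(open('w3.json'))); W=cv2.imread('pics/w3.png').astype(int)
x0,y0=275,70; s=W[y0:155,x0:365]; B,G,Rr=s[...,0],s[...,1],s[...,2]
def big(m):
    n,l,st,ce=cv2.connectedComponentsWithStats(m.astype(np.uint8)); i=1+np.argmax(st[1:,4]); return (l==i).astype(np.uint8),ce[i]+[x0,y0],st[i,4]
m,ce,a=big((G>Rr+30)&(G>B+20)); g=onz(c,ce,115); print('green',ce,a,g.round(1))
m,ce,a=big((Rr>G+50)); rd=onz(c,ce,115); print('red',ce,a,rd.round(1))
m,ce,a=big(s.sum(2)<230); cn=max(cv2.findContours(m,cv2.RETR_EXTERNAL,2)[0],key=cv2.contourArea); h=cv2.convexHull(cn)
(e,ax,_)=cv2.minEnclosingCircle(h) + (0,) if False else cv2.fitEllipse(h)
e=np.array(e)+[x0,y0]; d=onz(c,e,121); print('disc',e,ax,a,d.round(1))
yy,xx=np.mgrid[0:s.shape[0],0:s.shape[1]]; near=np.hypot(xx+x0-e[0],yy+y0-e[1])<31
m,ce,a=big((s.sum(2)>380)&near); p=onz(c,ce,151)
pts=np.array([onz(c,(u+x0,v+y0),151)[:2] for v,u in zip(*np.where(m))]); vx=cv2.fitLine(pts.astype(np.float32),2,0,.01,.01).ravel(); 
print('ptr',ce,a,p.round(1),'axis dir',vx)
def cw(v): return np.degrees(-np.arctan2(v[1],v[0]))
print('angles deg: ptr from centre',cw(p-d),'line',cw(vx[:2]),'green',cw(g-d),np.hypot(*(g-d)[:2]),'red',cw(rd-d),np.hypot(*(rd-d)[:2]))
print('green at 2.0=114.6')
E
```

```text
green [295.95555556 144.86666667] 90 [577.7 -62.9 115. ]
red [351.61904762 109.04761905] 21 [638.7 -24.3 115. ]
disc [311.74198151 108.55766678] (58.730743408203125, 60.020301818847656) 2567 [595.5 -23.6 121. ]
ptr [327.76495726 115.72222222] 234 [611.7 -30.  151. ] axis dir [ 9.7438294e-01 -2.2489525e-01  6.1173688e+02 -3.0034416e+01]
angles deg: ptr from centre 21.45885299911032 line 12.996718 green 114.47228635566232 43.15854819561033 red 0.872949023658819 43.14323673365288
green at 2.0=114.6
```

servo_tool --rows '[{"jaw": 0, "x": 0.4, "y": 0, "z": 0, "wx": 0, "wy": 0, "wz": 0}, {"jaw": 0, "x": 0.7, "y": 0, "z": 0, "wx": 0, "wy": 0, "wz": 0}, {"jaw": 0, "x": 0.8, "y": 0, "z": 0, "wx": 0, "wy": 0, "wz": 0}, {"jaw": 0, "x": 0.8, "y": 0, "z": 0, "wx": 0, "wy": 0, "wz": 0}, {"jaw": 0, "x": 0.8, "y": 0, "z": 0, "wx": 0, "wy": 0, "wz": 0}, {"jaw": 0, "x": 0.8, "y": 0, "z": 0, "wx": 0, "wy": 0, "wz": 0}, {"jaw": 0, "x": 0.5, "y": 0, "z": 0, "wx": 0, "wy": 0, "wz": 0}, {"jaw": 0, "x": 0.2, "y": 0, "z": 0, "wx": 0, "wy": 0, "wz": 0}, {"jaw": 0, "x": 0, "y": 0, "z": 0, "wx": 0, "wy": 0, "wz": 0}, {"jaw": 0, "x": 0, "y": 0, "z": 0, "wx": 0, "wy": 0, "wz": 0}, {"jaw": 0, "x": 0, "y": 0, "z": 0, "wx": 0, "wy": 0, "wz": 0}]'

```text
clock: 8.15
eef_pos: [601.3, 98.3, 342.3]
orientation: [0.0, 0.708, 0.706, -0.0]
ft_force: [-0.4, 1.3, -2.3]
grip_width: 0.542
grip_force: 30.0
```

```bash
python3 - <<'E'
from h import *
import json
st=r.read_state(); c=cam('wrist',st); w=snap('wrist','w4')
json.dump({k:np.array(st[k]).tolist() for k in('eef_pos','orientation')},open('w4.json','w'))
print(st['clock'],st['eef_pos'],st['grip_width'],proj(c,(595.5,210,115)))
E
```

```text
8.15 [601.34389968  98.33909006 342.25101311] 0.5420905136265272 [311.01437766  75.72437323]
```

View pics/w4.png

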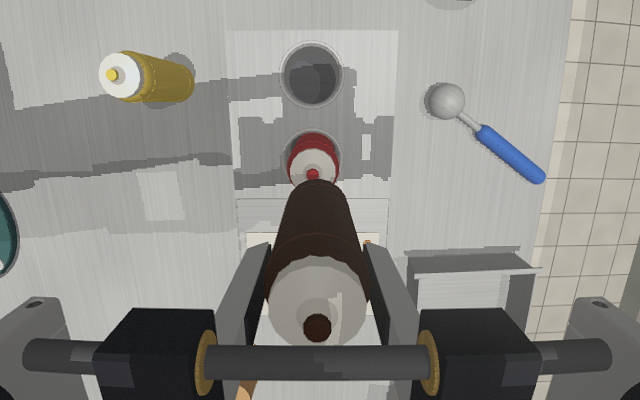

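The empty well's rim is at about (311,75), as projected from the first estimate, and the red bottle is seated at (313,165). I'll refine the rim and the pointer angle.

```bash
python3 - <<'E'
from h import *
import json
c=cam('wrist',json.load(open('w4.json'))); g=cv2.imread('pics/w4.png',0)[25:125,260:365]
for dp in (1,1.5):
    k=cv2.HoughCircles(cv2.GaussianBlur(cv2.resize(g,None,fx=4,fy=4,interpolation=3),(5,5),0),cv2.HOUGH_GRADIENT,dp,4,param1=60,param2=25,minRadius=100,maxRadius=140)
    if k is not None:
        for q in k[0][:4]: u=((q[:2]+.5)/4-.5)+[260,25]; print(u,q[2]/4,onz(c,u,115).round(1))
for d in (-33,33): print('rim px',proj(c,(595.5+d,211,115)),proj(c,(595.5,211+d,115)))
c=cam('wrist',json.load(open('w3.json'))); W=cv2.imread('pics/w3.png').astype(int).sum(2)
e=proj(c,(595.4,-24,151)); v,u=np.mgrid[0:400,0:640]; m=(W>380)&(np.hypot(u-e[0],v-e[1])<26)
pts=np.array([onz(c,(a,b),151)[:2] for b,a in zip(*np.where(m))],np.float32)
l=cv2.fitLine(pts,2,0,.01,.01).ravel(); print(len(pts),l,'cw deg',np.degrees(-np.arctan2(l[1],l[0])),'from centre',np.degrees(-np.arctan2(l[3]+24,l[2]-595.4)))
E
```

```text
[312.25  74.  ] 31.825 [596.8 211.7 115. ]
[311.    72.25] 31.55 [595.5 213.5 115. ]
[309.75  74.25] 31.825 [594.2 211.5 115. ]
[310.5  76.5] 31.0 [594.9 209.2 115. ]
[311.1875  75.4375] 30.25 [595.7 210.3 115. ]
[312.3125  73.9375] 31.9 [596.9 211.8 115. ]
[309.6875  74.3125] 29.425 [594.1 211.4 115. ]
[310.8125  71.6875] 31.4875 [595.3 214.1 115. ]
rim px [279.89851813  74.93012691] [311.21078331 106.68401073]
rim px [342.13690507  74.70236772] [310.80529923  41.61947128]
159 [ 8.9063925e-01 -4.5471057e-01  6.0708960e+02 -3.0035276e+01] cw deg 27.046312 from centre 27.307106
```

The well is at (595.5, 211) and the dial reads about 0.475 rad. I'll move above the well, lower to just over the mouth and check.

servo_tool --rows '[{"jaw": 0, "x": 0.3, "y": -0.14, "z": 0, "wx": 0, "wy": 0, "wz": 0}, {"jaw": 0, "x": 0.6, "y": 0, "z": 0, "wx": 0, "wy": 0, "wz": 0}, {"jaw": 0, "x": 0.8, "y": 0, "z": 0, "wx": 0, "wy": 0, "wz": 0}, {"jaw": 0, "x": 0.6, "y": 0, "z": 0, "wx": 0, "wy": 0, "wz": 0}, {"jaw": 0, "x": 0.4, "y": 0, "z": 0, "wx": 0, "wy": 0, "wz": 0}, {"jaw": 0, "x": 0.12, "y": 0, "z": 0, "wx": 0, "wy": 0, "wz": 0}, {"jaw": 0, "x": 0, "y": 0, "z": 0, "wx": 0, "wy": 0, "wz": 0}, {"jaw": 0, "x": 0, "y": 0, "z": 0.3, "wx": 0, "wy": 0, "wz": 0}, {"jaw": 0, "x": 0, "y": 0, "z": 0.5, "wx": 0, "wy": 0, "wz": 0}, {"jaw": 0, "x": 0, "y": 0, "z": 0.6, "wx": 0, "wy": 0, "wz": 0}, {"jaw": 0, "x": 0, "y": 0, "z": 0.5, "wx": 0, "wy": 0, "wz": 0}, {"jaw": 0, "x": 0, "y": 0, "z": 0.4, "wx": 0, "wy": 0, "wz": 0}, {"jaw": 0, "x": 0, "y": 0, "z": 0.2, "wx": 0, "wy": 0, "wz": 0}, {"jaw": 0, "x": 0, "y": 0, "z": 0, "wx": 0, "wy": 0, "wz": 0}, {"jaw": 0, "x": 0, "y": 0, "z": 0, "wx": 0, "wy": 0, "wz": 0}, {"jaw": 0, "x": 0, "y": 0, "z": 0, "wx": 0, "wy": 0, "wz": 0}]'

```text
clock: 9.8
eef_pos: [596.4, 212.2, 244.0]
orientation: [0.001, 0.708, 0.707, 0.001]
ft_force: [-0.3, 0.3, -3.2]
grip_width: 0.545
grip_force: 30.0
```

```bash
python3 - <<'E'
from h import *
st=r.read_state(); c=cam('wrist',st); w=snap('wrist','w5').astype(int); z=st['eef_pos'][2]
print(st['clock'],st['eef_pos'],st['orientation'],st['ft_force'],st['grip_width'])
s=w[305:345,300:335].sum(2); m=(s<200).astype(np.uint8); n,l,a,ce=cv2.connectedComponentsWithStats(m); i=1+np.argmax(a[1:,4]); u=ce[i]+[300,305]; print('noz',u,a[i],onz(c,u,z+47).round(1))
# body edges low on bottle: dark widths per row
for row in (190,200,210,220):
    k=np.where(w[row,250:380].sum(1)<170)[0]+250; print(row,k.min() if len(k) else 0,k.max() if len(k) else 0)
for zz in (z-118,z-60): print(zz,proj(c,(595.5-26,211,zz)),proj(c,(595.5+26,211,zz)),proj(c,(595.5,237,zz)))
E
```

```text
9.8 [596.36764925 212.21018889 243.96233952] [0.00081163 0.70756857 0.70664328 0.00115672] [-0.26903669  0.27716766 -3.18447365] 0.5451420236880704
noz [316.85167464 327.55821372] [  3   9  28  28 627] [595.9 213.5 291. ]
190 292 341
200 288 345
210 284 349
220 282 351
125.96233951501821 [284.65881863 208.06749572] [346.39594357 207.92592071] [315.46356704 177.71932229]
183.96233951501821 [277.45599262 233.15264549] [353.6676929  232.96320466] [315.48445217 196.26169854]
```

View pics/w5.png

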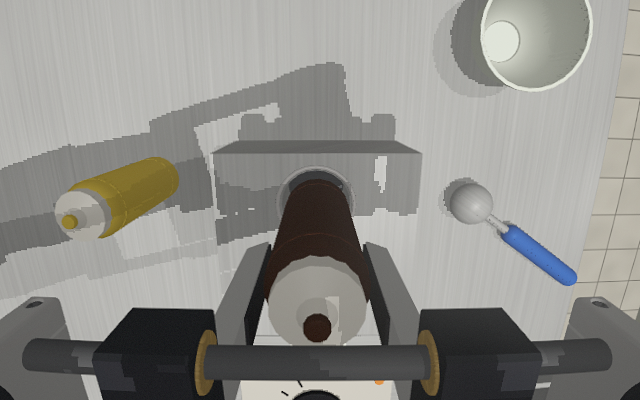

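The bottle body, 316 px wide-centred, hangs over the well rim (278 to 353, centre 315.5), within about 1 mm. I'll lower it in stages while watching the force.

servo_tool --rows '[{"jaw": 0, "x": -0.02, "y": -0.02, "z": 0.15, "wx": 0, "wy": 0, "wz": 0}, {"jaw": 0, "x": 0, "y": 0, "z": 0.2, "wx": 0, "wy": 0, "wz": 0}, {"jaw": 0, "x": 0, "y": 0, "z": 0.2, "wx": 0, "wy": 0, "wz": 0}, {"jaw": 0, "x": 0, "y": 0, "z": 0.2, "wx": 0, "wy": 0, "wz": 0}, {"jaw": 0, "x": 0, "y": 0, "z": 0, "wx": 0, "wy": 0, "wz": 0}, {"jaw": 0, "x": 0, "y": 0, "z": 0, "wx": 0, "wy": 0, "wz": 0}]'

```text
clock: 10.45
eef_pos: [594.7, 211.5, 211.6]
orientation: [-0.0, 0.707, 0.707, -0.001]
ft_force: [-0.4, -0.0, -3.1]
grip_width: 0.548
grip_force: 30.0
```

servo_tool --rows '[{"jaw": 0, "x": 0, "y": 0, "z": 0.2, "wx": 0, "wy": 0, "wz": 0}, {"jaw": 0, "x": 0, "y": 0, "z": 0.25, "wx": 0, "wy": 0, "wz": 0}, {"jaw": 0, "x": 0, "y": 0, "z": 0.25, "wx": 0, "wy": 0, "wz": 0}, {"jaw": 0, "x": 0, "y": 0, "z": 0.25, "wx": 0, "wy": 0, "wz": 0}, {"jaw": 0, "x": 0, "y": 0, "z": 0.2, "wx": 0, "wy": 0, "wz": 0}, {"jaw": 0, "x": 0, "y": 0, "z": 0.15, "wx": 0, "wy": 0, "wz": 0}, {"jaw": 0, "x": 0, "y": 0, "z": 0.1, "wx": 0, "wy": 0, "wz": 0}, {"jaw": 0, "x": 0, "y": 0, "z": 0, "wx": 0, "wy": 0, "wz": 0}, {"jaw": 0, "x": 0, "y": 0, "z": 0, "wx": 0, "wy": 0, "wz": 0}]'

```text
clock: 11.35
eef_pos: [595.1, 211.6, 156.6]
orientation: [0.0, 0.707, 0.707, 0.0]
ft_force: [0.2, 0.1, -2.9]
grip_width: 0.542
grip_force: 30.0
```

servo_tool --rows '[{"jaw": 0, "x": 0, "y": 0, "z": 0.03, "wx": 0, "wy": 0, "wz": 0}, {"jaw": 0, "x": 0, "y": 0, "z": 0.03, "wx": 0, "wy": 0, "wz": 0}, {"jaw": 0, "x": 0, "y": 0, "z": 0.02, "wx": 0, "wy": 0, "wz": 0}, {"jaw": 0, "x": 0, "y": 0, "z": 0, "wx": 0, "wy": 0, "wz": 0}, {"jaw": 0, "x": 0, "y": 0, "z": 0, "wx": 0, "wy": 0, "wz": 0}]'

```text
clock: 11.85
eef_pos: [595.0, 211.6, 153.3]
orientation: [0.0, 0.707, 0.707, 0.0]
ft_force: [0.4, 0.3, -2.0]
grip_width: 0.545
grip_force: 30.0
```

servo_tool --rows '[{"jaw": 0, "x": 0, "y": 0, "z": 0.02, "wx": 0, "wy": 0, "wz": 0}, {"jaw": 0, "x": 0, "y": 0, "z": 0.02, "wx": 0, "wy": 0, "wz": 0}, {"jaw": 0, "x": 0, "y": 0, "z": 0, "wx": 0, "wy": 0, "wz": 0}, {"jaw": 0, "x": 0, "y": 0, "z": 0, "wx": 0, "wy": 0, "wz": 0}]'

```text
clock: 12.25
eef_pos: [595.0, 211.6, 153.3]
orientation: [0.0, 0.707, 0.707, 0.001]
ft_force: [-2.7, -0.3, 5.2]
grip_width: 0.542
grip_force: 30.0
```

The upward force shows the bottle is on the floor at z = 153.3 mm, which matches the expected 35 + 118. I'll release and rise.

servo_tool --rows '[{"jaw": 0.6, "x": 0, "y": 0, "z": 0, "wx": 0, "wy": 0, "wz": 0}, {"jaw": 0.7, "x": 0, "y": 0, "z": 0, "wx": 0, "wy": 0, "wz": 0}, {"jaw": 1, "x": 0, "y": 0, "z": 0, "wx": 0, "wy": 0, "wz": 0}, {"jaw": 1, "x": 0, "y": 0, "z": 0, "wx": 0, "wy": 0, "wz": 0}, {"jaw": 1, "x": 0, "y": 0, "z": 0, "wx": 0, "wy": 0, "wz": 0}, {"jaw": 1, "x": 0, "y": 0, "z": -0.3, "wx": 0, "wy": 0, "wz": 0}, {"jaw": 1, "x": 0, "y": 0, "z": -0.6, "wx": 0, "wy": 0, "wz": 0}, {"jaw": 1, "x": 0, "y": 0, "z": -0.8, "wx": 0, "wy": 0, "wz": 0}, {"jaw": 1, "x": 0, "y": 0, "z": -0.8, "wx": 0, "wy": 0, "wz": 0}, {"jaw": 1, "x": 0, "y": 0, "z": -0.7, "wx": 0, "wy": 0, "wz": 0}, {"jaw": 1, "x": 0, "y": 0, "z": 0, "wx": 0, "wy": 0, "wz": 0}]'

```text
clock: 13.35
eef_pos: [596.7, 212.0, 286.5]
orientation: [0.003, 0.707, 0.707, 0.005]
ft_force: [-0.1, 0.5, 0.6]
grip_width: 1.003
grip_force: 0.0
```

servo_tool --rows '[{"jaw": 1, "x": -0.4, "y": 0, "z": 0, "wx": 0, "wy": 0, "wz": 0}, {"jaw": 1, "x": -0.9, "y": 0, "z": 0, "wx": 0, "wy": 0, "wz": 0}, {"jaw": 1, "x": -0.9, "y": 0, "z": 0, "wx": 0, "wy": 0, "wz": 0}, {"jaw": 1, "x": -0.9, "y": 0, "z": 0, "wx": 0, "wy": 0, "wz": 0}, {"jaw": 1, "x": -0.9, "y": 0, "z": 0, "wx": 0, "wy": 0, "wz": 0}, {"jaw": 1, "x": -0.9, "y": 0, "z": 0, "wx": 0, "wy": 0, "wz": 0}, {"jaw": 1, "x": -1, "y": 0, "z": 0, "wx": 0, "wy": 0, "wz": -0.6}, {"jaw": 1, "x": 0, "y": 0, "z": 0, "wx": 0, "wy": 0, "wz": -1}, {"jaw": 1, "x": 0, "y": 0, "z": 0, "wx": 0, "wy": 0, "wz": -1}, {"jaw": 1, "x": 0, "y": 0, "z": 0, "wx": 0, "wy": 0, "wz": -1}, {"jaw": 1, "x": 0, "y": 0, "z": 0, "wx": 0, "wy": 0, "wz": -1}, {"jaw": 1, "x": 0, "y": 0, "z": 0, "wx": 0, "wy": 0, "wz": -1}, {"jaw": 1, "x": 0, "y": 0, "z": 0, "wx": 0, "wy": 0, "wz": -1}, {"jaw": 1, "x": 0, "y": 0, "z": 0, "wx": 0, "wy": 0, "wz": -1}, {"jaw": 1, "x": 0, "y": 0, "z": 0, "wx": 0, "wy": 0, "wz": -1}, {"jaw": 1, "x": 0, "y": 0, "z": 0, "wx": 0, "wy": 0, "wz": -1}, {"jaw": 1, "x": 0, "y": 0, "z": 0, "wx": 0, "wy": 0, "wz": -1}, {"jaw": 1, "x": 0, "y": 0, "z": 0, "wx": 0, "wy": 0, "wz": -1}, {"jaw": 1, "x": 0, "y": 0, "z": 0, "wx": 0, "wy": 0, "wz": -1}, {"jaw": 1, "x": 0, "y": 0, "z": 0, "wx": 0, "wy": 0, "wz": 0}]'

```text
clock: 15.35
eef_pos: [593.6, -25.4, 276.9]
orientation: [-0.002, 0.234, 0.972, -0.0]
ft_force: [-0.4, 0.4, 0.3]
grip_width: 1.002
grip_force: 0.0
```

servo_tool --rows '[{"jaw": 1, "x": 0, "y": 0, "z": 0, "wx": 0, "wy": 0, "wz": 0}, {"jaw": 1, "x": 0, "y": 0, "z": 0, "wx": 0, "wy": 0, "wz": 0}]'

```text
clock: 15.55
eef_pos: [594.3, -24.8, 278.5]
orientation: [-0.001, 0.235, 0.972, -0.0]
ft_force: [0.6, -0.7, -0.1]
grip_width: 1.0
grip_force: 0.0
```

```bash
cat > d.py <<'E'
from h import *
import sys
C=np.array([595.4,-24.])
def wristdial(f):
    st=r.read_state(); c=cam('wrist',st); W=snap('wrist',f).astype(int); Rt=q2R(st['orientation']); x=Rt[:,0]
    print(st['clock'],st['eef_pos'].round(1),'psi',np.degrees(np.arctan2(x[1],x[0])),'tilt z',Rt[:,2].round(3),'w',st['grip_width'],'F',st['ft_force'].round(1),'j6',st['joint_pos'][5])
    d=np.array([*C,st['eef_pos'][2]])-st['eef_pos']; print('to axis, tool axes units',(Rt.T@d/40).round(3),'dz to 147:',(st['eef_pos'][2]-147)/40)
    e=proj(c,(*C,151)); rr=np.linalg.norm(proj(c,(C[0],C[1]+28,151))-e); v,u=np.mgrid[0:400,0:640]; m=(W.sum(2)>350)&(np.hypot(u-e[0],v-e[1])<rr)
    pts=np.array([onz(c,(a,b),151)[:2] for b,a in zip(*np.where(m))],np.float32); p=pts.mean(0)
    l=cv2.fitLine(pts,2,0,.01,.01).ravel(); print(len(pts),'centre px',e,'line deg',np.degrees(-np.arctan2(l[1],l[0])),'from centre',np.degrees(-np.arctan2(*(p-C)[::-1])))
    return W
if __name__=='__main__': wristdial(sys.argv[1])
E
python3 d.py w6
```

```text
15.55 [594.3 -24.8 278.5] psi 152.85374766955775 tilt z [-0.002 -0.    -1.   ] w 0.9999922031330588 F [ 0.6 -0.7 -0.1] j6 -1.2340040377088124
to axis, tool axes units [-0.016  0.032 -0.   ] dz to 147: 3.2877975679757783
641 centre px [317.97811224 204.20542019] line deg -64.66503 from centre 26.547093020949667
```

View pics/w6.png

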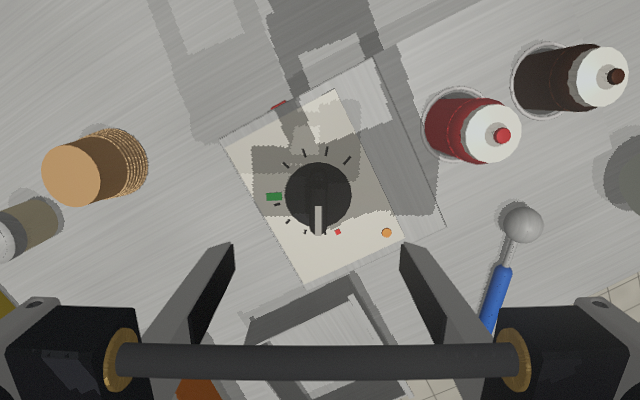

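The wrist view shows the bar lined up with the fingers' plane at (319,205), the pointer end at (319,230), and the brown bottle seated beside the red one. I'll descend and grip the bar.

servo_tool --rows '[{"jaw": 1, "x": -0.02, "y": 0.03, "z": 0.4, "wx": 0, "wy": 0, "wz": 0}, {"jaw": 1, "x": 0, "y": 0, "z": 0.6, "wx": 0, "wy": 0, "wz": 0}, {"jaw": 0.6, "x": 0, "y": 0, "z": 0.7, "wx": 0, "wy": 0, "wz": 0}, {"jaw": 0.5, "x": 0, "y": 0, "z": 0.6, "wx": 0, "wy": 0, "wz": 0}, {"jaw": 0.5, "x": 0, "y": 0, "z": 0.5, "wx": 0, "wy": 0, "wz": 0}, {"jaw": 0.5, "x": 0, "y": 0, "z": 0.4, "wx": 0, "wy": 0, "wz": 0}, {"jaw": 0.5, "x": 0, "y": 0, "z": 0.06, "wx": 0, "wy": 0, "wz": 0}, {"jaw": 0.5, "x": 0, "y": 0, "z": 0, "wx": 0, "wy": 0, "wz": 0}, {"jaw": 0.3, "x": 0, "y": 0, "z": 0, "wx": 0, "wy": 0, "wz": 0}, {"jaw": 0.2, "x": 0, "y": 0, "z": 0, "wx": 0, "wy": 0, "wz": 0}, {"jaw": 0.1, "x": 0, "y": 0, "z": 0, "wx": 0, "wy": 0, "wz": 0}, {"jaw": 0, "x": 0, "y": 0, "z": 0, "wx": 0, "wy": 0, "wz": 0}, {"jaw": 0, "x": 0, "y": 0, "z": 0, "wx": 0, "wy": 0, "wz": 0}, {"jaw": 0, "x": 0, "y": 0, "z": 0, "wx": 0, "wy": 0, "wz": 0}, {"jaw": 0, "x": 0, "y": 0, "z": 0, "wx": 0, "wy": 0, "wz": 0}]'

```text
clock: 17.1
eef_pos: [595.9, -24.5, 149.8]
orientation: [0.0, 0.234, 0.972, -0.001]
ft_force: [-1.9, -2.9, 3.7]
grip_width: 0.167
grip_force: 30.0
```

servo_tool --rows '[{"jaw": 0, "x": 0, "y": 0, "z": 0, "wx": 0, "wy": 0, "wz": 0.5}, {"jaw": 0, "x": 0, "y": 0, "z": 0, "wx": 0, "wy": 0, "wz": 0.9}, {"jaw": 0, "x": 0, "y": 0, "z": 0, "wx": 0, "wy": 0, "wz": 0.9}, {"jaw": 0, "x": 0, "y": 0, "z": 0, "wx": 0, "wy": 0, "wz": 0.9}, {"jaw": 0, "x": 0, "y": 0, "z": 0, "wx": 0, "wy": 0, "wz": 0.9}, {"jaw": 0, "x": 0, "y": 0, "z": 0, "wx": 0, "wy": 0, "wz": 0.9}, {"jaw": 0, "x": 0, "y": 0, "z": 0, "wx": 0, "wy": 0, "wz": 0.9}, {"jaw": 0, "x": 0, "y": 0, "z": 0, "wx": 0, "wy": 0, "wz": 0.9}, {"jaw": 0, "x": 0, "y": 0, "z": 0, "wx": 0, "wy": 0, "wz": 0.9}, {"jaw": 0, "x": 0, "y": 0, "z": 0, "wx": 0, "wy": 0, "wz": 0.9}, {"jaw": 0, "x": 0, "y": 0, "z": 0, "wx": 0, "wy": 0, "wz": 0.8}, {"jaw": 0, "x": 0, "y": 0, "z": 0, "wx": 0, "wy": 0, "wz": 0}, {"jaw": 0, "x": 0, "y": 0, "z": 0, "wx": 0, "wy": 0, "wz": 0}]'

```text
clock: 18.4
eef_pos: [595.8, -24.6, 149.7]
orientation: [0.001, 0.602, 0.799, -0.001]
ft_force: [-2.5, -4.2, 5.2]
grip_width: 0.168
grip_force: 30.0
```

servo_tool --rows '[{"jaw": 0, "x": 0, "y": 0, "z": 0, "wx": 0, "wy": 0, "wz": 0.8}, {"jaw": 0, "x": 0, "y": 0, "z": 0, "wx": 0, "wy": 0, "wz": 0.9}, {"jaw": 0, "x": 0, "y": 0, "z": 0, "wx": 0, "wy": 0, "wz": 0.9}, {"jaw": 0, "x": 0, "y": 0, "z": 0, "wx": 0, "wy": 0, "wz": 0.9}, {"jaw": 0, "x": 0, "y": 0, "z": 0, "wx": 0, "wy": 0, "wz": 0.9}, {"jaw": 0, "x": 0, "y": 0, "z": 0, "wx": 0, "wy": 0, "wz": 0.9}, {"jaw": 0, "x": 0, "y": 0, "z": 0, "wx": 0, "wy": 0, "wz": 0.9}, {"jaw": 0, "x": 0, "y": 0, "z": 0, "wx": 0, "wy": 0, "wz": 0.9}, {"jaw": 0, "x": 0, "y": 0, "z": 0, "wx": 0, "wy": 0, "wz": 0.9}, {"jaw": 0, "x": 0, "y": 0, "z": 0, "wx": 0, "wy": 0, "wz": 0.1}, {"jaw": 0, "x": 0, "y": 0, "z": 0, "wx": 0, "wy": 0, "wz": 0}, {"jaw": 0, "x": 0, "y": 0, "z": 0, "wx": 0, "wy": 0, "wz": 0}, {"jaw": 0, "x": 0, "y": 0, "z": 0, "wx": 0, "wy": 0, "wz": 0}]'

```text
clock: 19.7
eef_pos: [595.6, -24.6, 149.7]
orientation: [0.001, 0.841, 0.541, -0.001]
ft_force: [-4.2, -4.0, 5.7]
grip_width: 0.169
grip_force: 30.0
```

```bash
python3 - <<'E'
from h import *
st=r.read_state(); x=q2R(st['orientation'])[:,0]; print(st['clock'],np.degrees(np.arctan2(x[1],x[0])),st['eef_pos'],st['ft_force'],st['wrist_torque'])
E
```

```text
19.7 65.51469261363135 [595.61598096 -24.64423488 149.70688248] [-4.24333983 -3.97649446  5.68457456] [-0.84039133  0.62636292 -0.00505134]
```

servo_tool --rows '[{"jaw": 0.3, "x": 0, "y": 0, "z": 0, "wx": 0, "wy": 0, "wz": 0}, {"jaw": 0.5, "x": 0, "y": 0, "z": 0, "wx": 0, "wy": 0, "wz": 0}, {"jaw": 0.7, "x": 0, "y": 0, "z": 0, "wx": 0, "wy": 0, "wz": 0}, {"jaw": 1, "x": 0, "y": 0, "z": 0, "wx": 0, "wy": 0, "wz": 0}, {"jaw": 1, "x": 0, "y": 0, "z": -0.4, "wx": 0, "wy": 0, "wz": 0}, {"jaw": 1, "x": 0, "y": 0, "z": -0.8, "wx": 0, "wy": 0, "wz": 0}, {"jaw": 1, "x": 0, "y": 0, "z": -0.8, "wx": 0, "wy": 0, "wz": 0}, {"jaw": 1, "x": 0, "y": 0, "z": -0.8, "wx": 0, "wy": 0, "wz": 0}, {"jaw": 1, "x": 0, "y": 0, "z": -0.6, "wx": 0, "wy": 0, "wz": 0}, {"jaw": 1, "x": 0, "y": 0, "z": 0, "wx": 0, "wy": 0, "wz": 0}, {"jaw": 1, "x": 0, "y": 0, "z": 0, "wx": 0, "wy": 0, "wz": 0}, {"jaw": 1, "x": 0, "y": 0, "z": 0, "wx": 0, "wy": 0, "wz": 0}]'

```text
clock: 20.9
eef_pos: [595.3, -23.5, 282.5]
orientation: [-0.001, 0.841, 0.541, -0.001]
ft_force: [0.5, -0.7, -0.1]
grip_width: 1.001
grip_force: 0.0
```

```bash
python3 d.py w7; python3 - <<'E'
from h import *
st=r.read_state(); snap('scene','scene1')
E
```

```text
20.9 [595.3 -23.5 282.5] psi 65.45980874472124 tilt z [-0.004  0.001 -1.   ] w 1.000728304367626 F [ 0.5 -0.7 -0.1] j6 0.2936175034653058
to axis, tool axes units [-0.009  0.007 -0.   ] dz to 147: 3.3876598831093205
586 centre px [317.96833408 202.20274207] line deg 23.08465 from centre 115.07358337022818
```

View pics/w7.png

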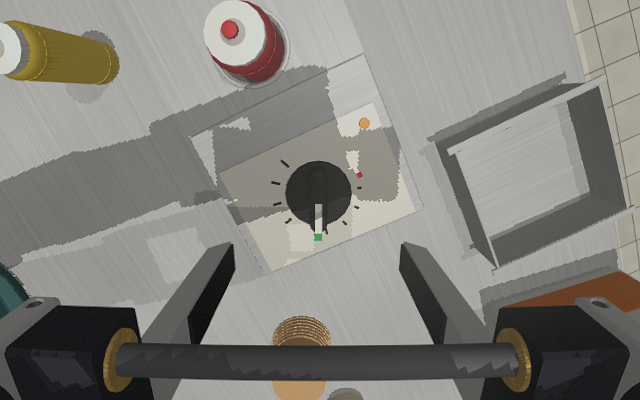

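The pointer at (319,220) lines up with the green mark at (318,237), and the dial reads about 115° (2.0 rad). The bottle was seen seated in the earlier view, the gripper is clear of everything, so I'm handing in.

```bash
python3 -c "
from h import *
print(hand_in())"
```

```text
the job is handed in; nothing more can be done
None
```

The job is handed in: the brown bottle was lowered to the floor of the empty well and the dial's pointer lines up with the green mark (about 2.0 rad by the wrist camera); the red bottle stayed in its well, I saw no contact with the cups or shaker, and no verdict came back.

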